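# Uncover the vial camera's lens and open its iris

### The arm

A 6-joint arm with a two-finger parallel gripper is mounted at the origin on the work surface. World frame = base frame: x ahead of the robot, y to its left, z up, the work surface at z = 0. Lengths are in m, angles in rad, forces in N, time in s.
With the tool pointing down it reaches from about 0.375 to 0.925 m from the base axis. Payload 5.7 kg.
Tool frame: the origin (TCP) lies at the very end of the fingers, on their centre line; the grasp point (between the pads) lies 19 mm behind it; z points along the fingers, y is the line along which they close (so a half turn about z gives the same grasp; the last joint's range is limited). The gripper opens to 88 mm and grips with 3 to 60 N. Pads are 20 mm wide; open, the fingers measure 115 mm over their backs; the gripper's body (75 mm by 178 mm) begins 61 mm behind the grasp point.
Start: joints at [1.058, 0.359, 1.51, -0, 1.272, -0.115], TCP at [0.232, 0.553, 0.223] pointing down, gripper open.
Joint ranges: [-2.97, 2.97], [-1.01, 2.36], [0.21, 2.38], [-0.96, 4.11], [0.2, 2.71], [-2.98, 2.98]. Speed limits (rad/s): [2.39, 2.39, 3.14, 3.14, 3.14, 3.14].

### API

Orientations are given as a unit quaternion [w, x, y, z].
In Python, from rig import manip gives the robot as it stands.
- The arm moves only by the tool jog_arm, never from a script. Its arguments are lists of equal length, an entry for each row: "delta_pos": the shift along the world's x, y, z in mm, a list of three; "turn": the turn about the world's z in degrees. A call has exactly 10 rows; each row is the pose to reach, as a shift and turn from the pose commanded when the call began; what a row does not reach only later rows make up. A row lasts 1/8 s, in which the tool goes at most 62.5 mm and 10.7 degrees, less where a joint would pass 70% of its speed; a pose out of reach is approached as far as the arm can. A call with a gripper value outside its range is refused whole. "hand" is the closure, from 0 (fully open) to 1 (shut), set as the call begins (left out, the last holds). The fingers move at their own pace and stop on an object; "force" is the grip in N (left out, the last holds). Time passes only in rows, so rows that repeat a pose let the fingers close, or fill a call up. It gives the time, the measured TCP pose, the force and the opening at its end, in the units of the state.
- manip.state(): the state, without advancing time (a new reading comes with each control period).
- manip.snapshot(name): name is "side" or "top"; returns a dict with "img" (420x560x3 uint8, blue, green, red), "z_map" (420x560 float32, m along the optical axis (not along the pixel's ray), 0 where there is no reading), "fx", "fy", "cx", "cy" (pixels), "R" (3x3) and "t" (3): a world point X has camera coordinates R X + t. Camera axes: x right, y down, z forward; pixel columns grow to the right and rows downward; lengths in m; the calibration is good to about 2 mm. A picture is of the moment at which its call begins.
- manip.finish_job(): hands the job in, once; it reports no verdict.
The state is a dict: "time": time; "joint_positions": joint angles; "qvel": joint speeds; "joint_efforts": joint torques, N m; "position": TCP position; "ee_rot": TCP orientation; "force": force on the tool from outside, world axes, zero at the start; "wrist_torque": the same for the moment, N m; "width": finger opening in m.
Only numpy, scipy, OpenCV 4.12 (cv2) and the standard library are available. Lean on these libraries where they do the work, as an engineer would, in place of code of your own. Each camera call takes 0.05 s, during which the arm holds its last target. There are 200 camera calls.

### The job

Get the upward-looking vial camera ready: first lift the dust cap off its lens by the knob and set it down, knob up, in the empty compartment of the white parts tray. Then open the iris fully: turn the slim black ring between the two metal collars counter-clockwise (seen from above) until you feel it come up against its sprung end stop, ease it slightly onto that spring so that it stays resting there when let go, but do not force it. Touch neither of the two collars, and leave the other things on the bench alone.

Things in the scene. Friction and masses are not known exactly. Their poses are not given: they have to be found in the camera images.
- camera: Grey camera box, 74 mm square, fixed, on a 100 x 90 mm foot plate, its lens pointing straight up. Origin on the lens axis at bench height, z up. Heights above the bench: fixed metal lower collar (radius 34 mm) 70 to 100 mm; slim black iris ring (radius 26 mm) 105 to 115 mm; fixed metal top collar (radius 23 mm) 120 to 140 mm. A neck of 20 mm radius shows in the two 5 mm gaps.
- low_collar: The fixed metal collar below the iris ring, radius 34 mm, its top 100 mm above the bench. Not to be touched. Its frame is that of the camera (origin on the lens axis at bench height).
- top_collar: The fixed metal collar above the iris ring, radius 23 mm, 120 to 140 mm above the bench. Not to be touched by the robot. Its frame is that of the camera (origin on the lens axis at bench height).
- ring_center (a point): Centre of the iris ring (52 mm across, 10 mm high), on the vertical lens axis, 110 mm above the bench. Grip the ring across its diameter or push its lug. It turns with a friction of 0.12 N m and stays where left. Turn it counter-clockwise seen from above; the end stop lies 0.25 to 1.2 rad from the start, differs from camera to camera and is hidden: it can only be felt.
- lug (a point): The small black lug on the ring's rim, which turns with the ring: 8 mm wide, 7 mm high, standing out from the rim to 34 mm from the lens axis. This point lies 30 mm from the axis, half-way up the ring. Keep the fingers clear of it when gripping the ring across its diameter.
- stop (a joint): How far the hidden sprung end stop is pushed in, rad about the lens axis; 0 while the ring does not touch it. It resists with 6 N m per rad on top of the ring's friction of 0.12 N m. Let go, it springs back only to where that friction holds it (0.02 rad at most), and so the ring rests on it. Pushing it in by more than 0.07 rad (0.42 N m over friction) strains the iris.
- cap: Loose black dust cap, about 45 g, slipped over the top collar with 1.5 mm of play: 54 mm across, a 10 mm deep skirt under a 4 mm roof, and on top a round knob 18 mm across, 22 mm high; 36 mm high in all. Origin at the centre of the skirt's lower edge (130 mm above the bench when on the lens), z up through the knob.
- cap_knob (a point): Centre of the cap's knob, 25 mm above the skirt's lower edge, 11 mm above the roof; z up through the knob. The place to grip.
- tray_empty (a point): Middle of the floor of the tray's empty compartment, z up. The white parts tray is 105 x 180 mm, fixed, with walls 4 mm thick and 16 mm high and a floor 4 mm above the bench; one wall across the middle makes two compartments, each 97 mm (the frame's x) by 84 mm (y).
- spare_ring_in_tray (a point): Middle of a loose metal spare ring (40 mm across, 10 mm high) in the other compartment of the tray. Leave alone.
- vial: Small loose glass vial, 22 mm across and 42 mm high, standing on the bench between camera and tray. Origin under its centre. Leave alone.
- amber: Loose amber glass jar, 68 mm across and 110 mm high, standing farther back. Origin under its centre. Leave alone.
Not all that is in view belongs to the job. What is shaped like the cap but brown or pink is not meant.

How it is judged:
By the outcome, as a careful person would: the job done as asked, in the order asked, and still so for the second after the job is handed in, with the robot touching nothing.
It also fails if it takes over 72 s, if anything falls off the work surface, if the arm or the gripper's body presses on something with over 40 N, if the wrist force passes 120 N, or if a joint passes its speed limit or range.

## Working session

There is one attempt and no reset: what is moved stays moved. The work goes in short steps, Python scripts to look and compute and a tool call to move; the robot and the scene stay as the last step left them, time stands still between calls to the robot, and variables do not carry over. Pictures are saved under pics/ and viewed, on a budget of 10 in all, crops included, one or two more only if the job needs it, and the job is handed in when it is done.

Besides the shell and the picture viewer there is one more tool, called after "Emit:" by a JSON object that holds its "name" and its "arguments", one argument or row to a line. jog_arm: Moves the arm, as the interface text tells. Its arguments: {"type":"object","properties":{"delta_pos":{"type":"array","items":{"type":"array","items":{"type":"number"}}},"turn":{"type":"array","items":{"type":"number"}},"hand":{"type":"number"},"force":{"type":"number"}},"required":["delta_pos","turn"]}

```bash
mkdir -p pics; ls; python3 - <<'E'
from rig import manip
import cv2,numpy as np
for n in("top","side"):
    s=manip.snapshot(n); cv2.imwrite(f"pics/{n}0.png",s["img"]); np.savez(f"{n}0.npz",**s)
    print(n,s["fx"],s["cx"],s["cy"],s["R"].round(3).tolist(),s["t"].round(3), (-s["R"].T@s["t"]).round(3))
st=manip.state();print(st)
E
```

```text
pics
top 419.2885950349758 275.2434094328593 208.56228897313457 [[0.028, -1.0, -0.002], [-0.992, -0.027, -0.12], [0.12, 0.005, -0.993]] [-0.04   0.614  0.827] [ 0.512 -0.028  0.895]
side 484.39886229783684 280.256443841831 206.8659318116229 [[-0.998, -0.061, -0.009], [-0.036, 0.698, -0.715], [0.05, -0.713, -0.699]] [0.608 0.103 0.884] [0.566 0.596 0.697]
{'time': 0.1, 'joint_positions': array([ 1.05791185e+00,  3.59398478e-01,  1.51131927e+00, -2.94886871e-05,
        1.27249828e+00, -1.15107952e-01]), 'qvel': array([-3.08929707e-04, -3.64468113e-04, -1.48201041e-03,  9.62915903e-05,
       -3.06525318e-04,  1.46222196e-03]), 'joint_efforts': array([-2.53753878e-04, -5.16353738e+01, -2.71408314e+01,  6.74702832e-02,
        2.75665795e-02, -5.71643477e-05]), 'position': array([0.23213621, 0.55260078, 0.22191607]), 'ee_rot': array([-2.37298836e-04,  1.97575308e-01,  9.80287376e-01, -7.76354173e-04]), 'force': array([ 0.37497109, -0.2350733 ,  0.33614419]), 'wrist_torque': array([ 0.03572203, -0.02475461,  0.01114137]), 'width': 0.08820710371319583}
```

View pics/top0.png

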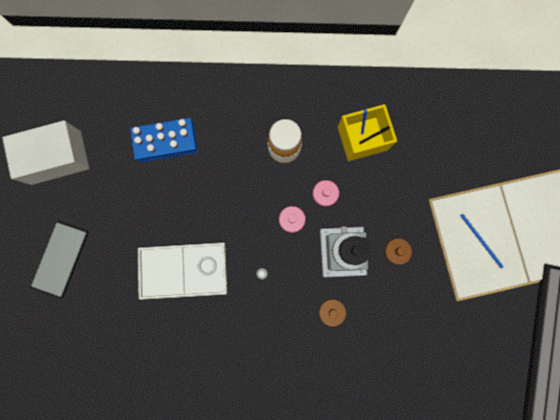

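View pics/side0.png

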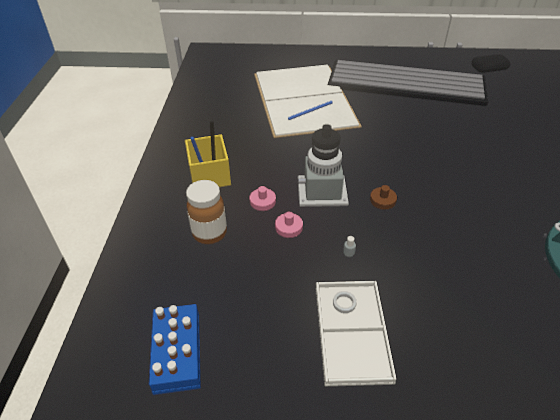

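The top view shows the capped camera at about (352,250). The tray's empty compartment is at (162,272), the spare ring at (207,266) and the vial at (262,273). Side view: knob at (326,130), empty compartment at (355,355). Next I'll measure these.

```bash
cat > h.py <<'E'
import numpy as np,cv2
def cloud(s):
    z=s["z_map"]; v,u=np.indices(z.shape)
    c=np.stack([(u-s["cx"])/s["fx"]*z,(v-s["cy"])/s["fy"]*z,z],-1)
    P=(c-s["t"])@s["R"]; P[z<=0]=np.nan; return P
def ray(s,u,v,h):
    d=s["R"].T@np.array([(u-s["cx"])/s["fx"],(v-s["cy"])/s["fy"],1]); o=-s["R"].T@s["t"]
    return o+d*(h-o[2])/d[2]
def proj(s,X):
    c=s["R"]@np.array(X)+s["t"]; return c[0]/c[2]*s["fx"]+s["cx"],c[1]/c[2]*s["fy"]+s["cy"]
E
python3 - <<'E'
from h import *
for n in("top","side"):
    s=dict(np.load(n+"0.npz")); P=cloud(s); g=s["img"].astype(int)
    print(n)
    near=(abs(P[...,0]-.46)<.09)&(abs(P[...,1]+.2)<.09)
    for lo,hi in((.161,.175),(.139,.150)):
        m=near&(P[...,2]>lo)&(P[...,2]<hi); q=P[m]
        if len(q)>3:
            (c,r)=cv2.minEnclosingCircle(q[:,:2].astype(np.float32)); print(lo,len(q),np.array(c).round(4),round(r,4),q.mean(0).round(4),q.min(0).round(4),q.max(0).round(4))
    # tray: white mask, rays on rim height
    w=((g.min(-1)>140)&(P[...,2]<.03)&(P[...,2]>-.01)).astype(np.uint8)
    cs=cv2.findContours(w,cv2.RETR_EXTERNAL,cv2.CHAIN_APPROX_NONE)[0]
    for c in cs:
        if 1500<cv2.contourArea(c)<12000:
            pts=np.array([ray(s,u,v,.016)[:2] for u,v in c[:,0]],np.float32)
            print("tray?",cv2.minAreaRect(pts))
    q=P[(P[...,2]>.03)&(P[...,2]<.06)&(abs(P[...,0]-.38)<.05)&(abs(P[...,1]-0)<.04)]
    print("vial",len(q),q.mean(0) if len(q) else 0)
s=dict(np.load("side0.npz"))
cv2.imwrite("pics/c1.png",cv2.resize(s["img"][115:215,270:380],None,fx=5,fy=5,interpolation=cv2.INTER_CUBIC))
E
```

```text
top
0.161 83 [ 0.5325 -0.169 ] 0.0089 [ 0.5322 -0.1687  0.1648] [ 0.5245 -0.1766  0.1619] [ 0.5402 -0.1605  0.1674]
0.139 543 [ 0.5317 -0.1692] 0.0269 [ 0.5289 -0.1683  0.1426] [ 0.5054 -0.1955  0.139 ] [ 0.55   -0.1432  0.1483]
tray? ((0.48304396867752075, 0.167365163564682), (0.10568011552095413, 0.18148259818553925), 5.104931354522705)
tray? ((0.5001186728477478, 0.42564067244529724), (0.06242721900343895, 0.13590757548809052), 72.51376342773438)
tray? ((0.561159074306488, -0.45035961270332336), (0.20886026322841644, 0.14999033510684967), 14.408110618591309)
tray? ((0.5966804027557373, -0.588118314743042), (0.20877620577812195, 0.12883532047271729), 14.097038269042969)
vial 0 0
side
0.161 55 [ 0.5299 -0.1687] 0.0094 [ 0.53   -0.167   0.1647] [ 0.5218 -0.177   0.1612] [ 0.5389 -0.1594  0.1678]
0.139 314 [ 0.5296 -0.1689] 0.0283 [ 0.528  -0.1625  0.1435] [ 0.5033 -0.1944  0.1392] [ 0.5495 -0.1408  0.1498]
tray? ((0.48289570212364197, 0.168917715549469), (0.10528002679347992, 0.18069548904895782), 4.909186840057373)
tray? ((0.5791865587234497, -0.5161994695663452), (0.20832236111164093, 0.3090660572052002), 14.017924308776855)
vial 0 0
```

View pics/c1.png

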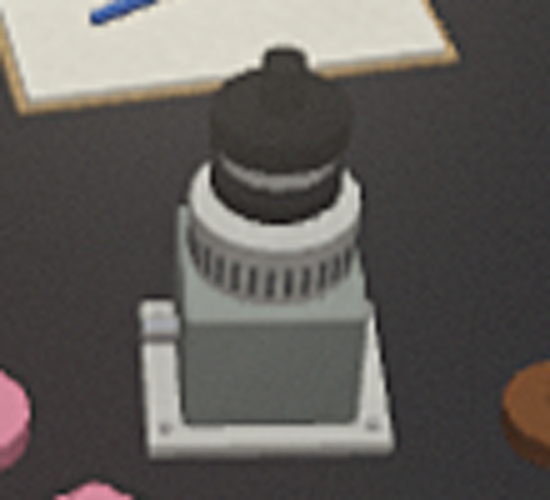

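The crop shows the cap on the lens and no lug on the near (+y) side of the ring. The cap axis is at about (0.531,-0.169). The tray centre is (0.483,0.168), so the empty compartment is at about (0.479,0.212). I'm going to the knob.

Emit:
{"name": "jog_arm", "arguments": {
  "delta_pos": [
    [22,-54,0],
    [44,-108,0],
    [66,-162,0],
    [88,-216,0],
    [110,-270,0],
    [132,-324,0],
    [154,-378,0],
    [176,-432,0],
    [198,-486,0],
    [220,-540,0]
  ],
  "turn": [0,0,0,0,0,0,0,0,0,0],
  "hand": 0.45
}}

```text
time: 1.35
position: [0.4527, 0.0113, 0.2226]
ee_rot: [-0.0, 0.198, 0.98, 0.0]
force: [1.1, 0.3, 0.1]
width: 0.0482
```

Emit:
{"name": "jog_arm", "arguments": {
  "delta_pos": [
    [20,-46,0],
    [40,-92,0],
    [60,-138,0],
    [79,-182,0],
    [79,-182,0],
    [79,-182,-20],
    [79,-182,-40],
    [79,-182,-55],
    [79,-182,-55],
    [79,-182,-55]
  ],
  "turn": [0,0,0,0,0,0,0,0,0,0]
}}

```text
time: 2.6
position: [0.5317, -0.1687, 0.1681]
ee_rot: [0.0, 0.197, 0.98, -0.0]
force: [0.3, -0.1, -0.1]
width: 0.0483
```

Emit:
{"name": "jog_arm", "arguments": {
  "delta_pos": [
    [0,0,-10],
    [0,0,-20],
    [0,0,-20],
    [0,0,-20],
    [0,0,-20],
    [0,0,-20],
    [0,0,-20],
    [0,0,-20],
    [0,0,-20],
    [0,0,-20]
  ],
  "turn": [0,0,0,0,0,0,0,0,0,0]
}}

```text
time: 3.85
position: [0.5314, -0.1689, 0.1476]
ee_rot: [-0.0, 0.198, 0.98, -0.0]
force: [-0.2, -0.5, -0.4]
width: 0.0484
```

Emit:
{"name": "jog_arm", "arguments": {
  "delta_pos": [
    [0,0,0],
    [0,0,0],
    [0,0,0],
    [0,0,0],
    [0,0,0],
    [0,0,0],
    [0,0,0],
    [0,0,0],
    [0,0,0],
    [0,0,0]
  ],
  "turn": [0,0,0,0,0,0,0,0,0,0],
  "hand": 1,
  "force": 15
}}

```text
time: 5.1
position: [0.5314, -0.1689, 0.1476]
ee_rot: [-0.0, 0.198, 0.98, -0.0]
force: [0.5, 0.7, -0.2]
width: 0.0175
```

Emit:
{"name": "jog_arm", "arguments": {
  "delta_pos": [
    [0,0,3],
    [0,0,7],
    [0,0,12],
    [0,0,20],
    [0,0,35],
    [0,0,50],
    [0,0,65],
    [0,0,75],
    [0,0,75],
    [0,0,75]
  ],
  "turn": [0,0,0,0,0,0,0,0,0,0]
}}

```text
time: 6.35
position: [0.5311, -0.1687, 0.2223]
ee_rot: [-0.0, 0.198, 0.98, 0.0]
force: [0.5, -0.4, -1.4]
width: 0.018
```

```bash
python3 - <<'E'
from rig import manip
from h import *
s=manip.snapshot("side"); np.savez("side1.npz",**s)
t=manip.snapshot("top"); np.savez("top1.npz",**t)
a=cv2.resize(s["img"][70:215,270:380],(390,514),interpolation=cv2.INTER_CUBIC)
b=cv2.resize(t["img"][190:300,310:395],(397,514),interpolation=cv2.INTER_CUBIC)
cv2.imwrite("pics/d1.png",np.hstack([a,b]))
E
```

```text
(no output)
```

View pics/d1.png

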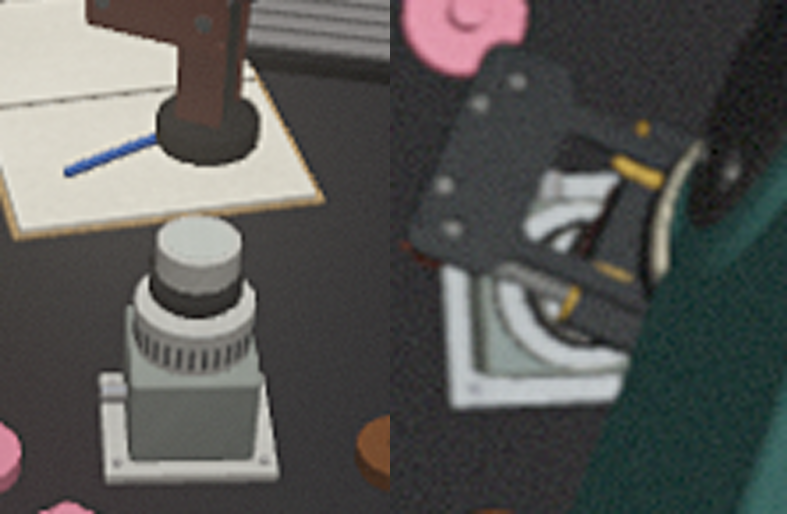

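The cap is off and held. The lens is bare and the lug isn't on the near side. I'm moving to the tray.

Emit:
{"name": "jog_arm", "arguments": {
  "delta_pos": [
    [-6,45,0],
    [-13,95,0],
    [-20,145,0],
    [-27,195,0],
    [-34,245,0],
    [-41,295,0],
    [-47,345,0],
    [-52,381,0],
    [-52,381,-25],
    [-52,381,-50]
  ],
  "turn": [0,0,0,0,0,0,0,0,0,0]
}}

```text
time: 7.7
position: [0.4792, 0.2129, 0.1718]
ee_rot: [0.0, 0.197, 0.98, -0.0]
force: [-0.1, -0.4, -1.6]
width: 0.0175
```

Emit:
{"name": "jog_arm", "arguments": {
  "delta_pos": [
    [0,0,-30],
    [0,0,-60],
    [0,0,-90],
    [0,0,-115],
    [0,0,-130],
    [0,0,-140],
    [0,0,-144],
    [0,0,-146],
    [0,0,-146],
    [0,0,-146]
  ],
  "turn": [0,0,0,0,0,0,0,0,0,0]
}}

```text
time: 8.95
position: [0.4798, 0.2122, 0.0271]
ee_rot: [0.0, 0.198, 0.98, 0.0]
force: [-0.4, 0.7, -0.7]
width: 0.0175
```

```bash
python3 - <<'E'
from rig import manip
from h import *
s=manip.snapshot("side"); t=manip.snapshot("top"); np.savez("top2.npz",**t)
a=cv2.resize(s["img"][240:400,290:410],(390,520),interpolation=cv2.INTER_CUBIC)
b=cv2.resize(t["img"][205:305,320:400],(410,520),interpolation=cv2.INTER_CUBIC)
cv2.imwrite("pics/e1.png",np.hstack([a,b])); print(manip.state()["force"],manip.state()["position"])
E
```

```text
[ 0.24995006  0.68490106 -0.42810896] [0.47968097 0.21221307 0.02696984]
```

View pics/e1.png

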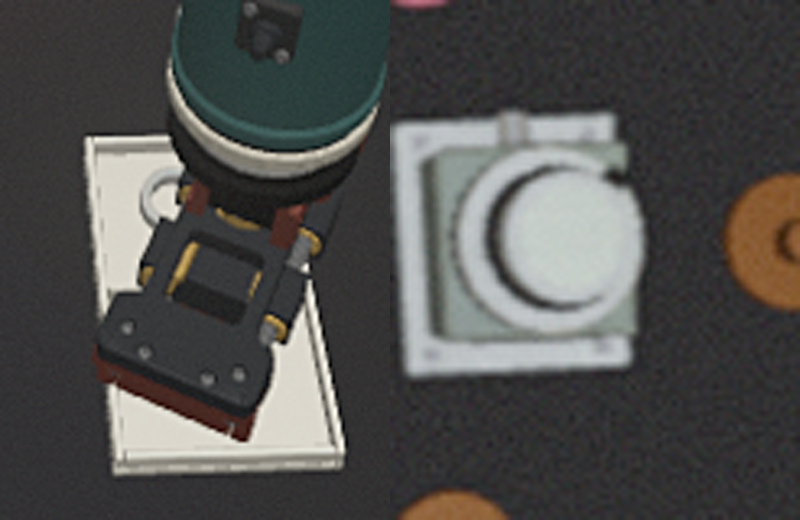

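The cap is over the empty compartment. In the top view the lug is visible at about full-image pixel (364,239). I'm lowering, releasing and rising.

Emit:
{"name": "jog_arm", "arguments": {
  "delta_pos": [
    [0,0,-1],
    [0,0,-2],
    [0,0,-3],
    [0,0,-4],
    [0,0,-5],
    [0,0,-5],
    [0,0,-5],
    [0,0,-5],
    [0,0,-5],
    [0,0,-5]
  ],
  "turn": [0,0,0,0,0,0,0,0,0,0]
}}

```text
time: 10.3
position: [0.4794, 0.2121, 0.0216]
ee_rot: [-0.0, 0.198, 0.98, -0.0]
force: [-0.3, 0.1, 0.4]
width: 0.0175
```

Emit:
{"name": "jog_arm", "arguments": {
  "delta_pos": [
    [0,0,0],
    [0,0,0],
    [0,0,0],
    [0,0,0],
    [0,0,0],
    [0,0,0],
    [0,0,20],
    [0,0,50],
    [0,0,90],
    [0,0,140]
  ],
  "turn": [0,0,0,0,0,0,0,0,0,0],
  "hand": 0.6
}}

```text
time: 11.55
position: [0.4785, 0.2118, 0.1622]
ee_rot: [-0.001, 0.198, 0.98, -0.001]
force: [2.0, 0.3, -1.4]
width: 0.0351
```

```bash
python3 - <<'E'
from h import *
s=dict(np.load("top2.npz")); P=cloud(s); g=s["img"]
near=(abs(P[...,0]-.53)<.06)&(abs(P[...,1]+.169)<.06)
def fit(q):
    A=np.c_[2*q,np.ones(len(q))]; x=np.linalg.lstsq(A,(q**2).sum(1),rcond=None)[0]; return x[:2],np.sqrt(x[2]+x[0]**2+x[1]**2)
for name,lo,hi,h in(("top",.132,.15,.14),):
    m=(near&(P[...,2]>lo)&(P[...,2]<hi)).astype(np.uint8)
    c=max(cv2.findContours(m,0,cv2.CHAIN_APPROX_NONE)[0],key=cv2.contourArea)[:,0]
    for cc in (c,): print(name,fit(np.array([ray(s,u,v,h)[:2] for u,v in cc])),m.sum())
s1=dict(np.load("side1.npz")); P1=cloud(s1)
m=((abs(P1[...,0]-.53)<.05)&(abs(P1[...,1]+.169)<.05)&(P1[...,2]>.137)&(P1[...,2]<.15)).astype(np.uint8)
c=max(cv2.findContours(m,0,cv2.CHAIN_APPROX_NONE)[0],key=cv2.contourArea)[:,0]
print("side",fit(np.array([ray(s1,u,v,.14)[:2] for u,v in c])),P1[m>0].mean(0))
for h in(.106,.11,.114):
    L=ray(s,363.9,239.2,h); d=L[:2]-[.531,-.169]; print(h,L,np.linalg.norm(d),np.degrees(np.arctan2(d[1],d[0])))
E
```

```text
top (array([ 0.53194278, -0.16824964]), np.float64(0.022174243596601938)) 518
side (array([ 0.53016281, -0.16750185]), np.float64(0.022290873080995588)) [ 0.53022359 -0.16749985  0.13979238]
0.106 [ 0.55354523 -0.19170763  0.106     ] 0.03199880752259801 -45.20561631990848
0.11 [ 0.55333241 -0.19087707  0.11      ] 0.03126247740140951 -44.40990213677536
0.114 [ 0.55311958 -0.19004651  0.114     ] 0.030532467063558645 -43.57597065502282
```

Emit:
{"name": "jog_arm", "arguments": {
  "delta_pos": [
    [0,0,40],
    [7,-50,60],
    [14,-100,60],
    [21,-150,60],
    [28,-200,60],
    [35,-250,60],
    [42,-300,60],
    [49,-350,60],
    [52,-380,60],
    [52,-380,60]
  ],
  "turn": [0,-3,-6,-9,-12,-15,-18,-21,-21,-21],
  "hand": 0
}}

```text
time: 12.8
position: [0.5315, -0.1699, 0.2214]
ee_rot: [0.0, 0.374, 0.927, -0.0]
force: [0.4, -0.0, -0.6]
width: 0.0877
```

Emit:
{"name": "jog_arm", "arguments": {
  "delta_pos": [
    [0,0,-20],
    [0,0,-40],
    [0,0,-60],
    [0,0,-80],
    [0,0,-95],
    [0,0,-105],
    [0,0,-109],
    [0,0,-109],
    [0,0,-109],
    [0,0,-109]
  ],
  "turn": [0,0,0,0,0,0,0,0,0,0]
}}

```text
time: 14.05
position: [0.5317, -0.1681, 0.1131]
ee_rot: [0.0, 0.373, 0.928, -0.0]
force: [0.4, 0.1, -0.3]
width: 0.0878
```

```bash
python3 - <<'E'
from rig import manip
from h import *
s=manip.snapshot("side"); t=manip.snapshot("top")
st=manip.state(); print(st["time"],st["position"],st["force"],st["wrist_torque"],st["joint_positions"])
a=cv2.resize(s["img"][90:215,270:380],(390,443),interpolation=cv2.INTER_CUBIC)
b=cv2.resize(t["img"][220:320,130:230],(400,443),interpolation=cv2.INTER_CUBIC)
cv2.imwrite("pics/f1.png",np.hstack([a,b]))
P=cloud(t); m=(abs(P[...,0]-.48)<.06)&(abs(P[...,1]-.212)<.06)
for lo,hi in((.034,.05),(.0155,.024)): q=P[m&(P[...,2]>lo)&(P[...,2]<hi)]; print(len(q),q.mean(0),q.max(0))
E
```

```text
14.15 [ 0.53161565 -0.16800569  0.112952  ] [ 0.50621451 -0.25385995 -0.2334062 ] [-0.05021467  0.00038556 -0.02375677] [-4.29931947e-01  4.21517705e-01  1.72378264e+00 -1.06334544e-04
  9.95732074e-01 -1.23625727e+00]
63 [0.47973615 0.21088915 0.03792572] [0.48752201 0.22056896 0.04152791]
376 [0.47952028 0.21163572 0.01703056] [0.5360765  0.25769219 0.02368274]
```

View pics/f1.png

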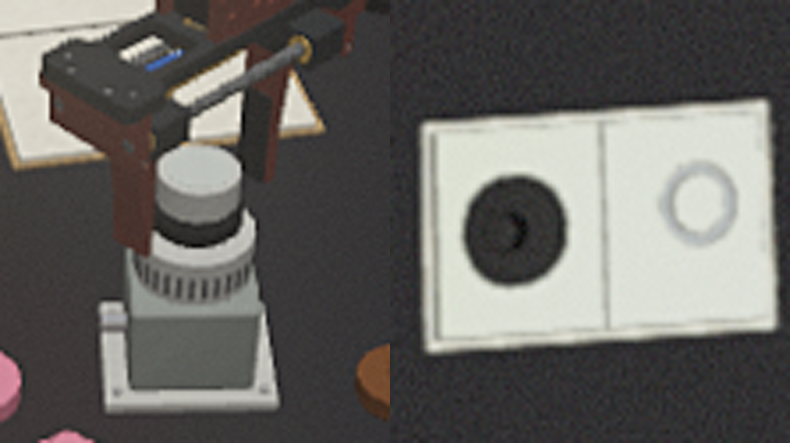

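The cap is seated knob up in the compartment, and the open fingers straddle the top collar without touching it. I'm going down to ring height and closing gently.

Emit:
{"name": "jog_arm", "arguments": {
  "delta_pos": [
    [0,0,-4],
    [0,0,-8],
    [0,0,-8],
    [0,0,-8],
    [0,0,-8],
    [0,0,-8],
    [0,0,-8],
    [0,0,-8],
    [0,0,-8],
    [0,0,-8]
  ],
  "turn": [0,0,0,0,0,0,0,0,0,0],
  "hand": 1,
  "force": 7
}}

```text
time: 15.4
position: [0.5308, -0.1683, 0.1045]
ee_rot: [-0.0, 0.373, 0.928, -0.001]
force: [-3.4, -4.6, -1.1]
width: 0.0521
```

```bash
cat > st.py <<'E'
from rig import manip
import numpy as np
st=manip.state(); w,x,y,z=st["ee_rot"]
print(round(st["time"],2),st["position"].round(4),"F",st["force"].round(2),"M",st["wrist_torque"].round(3),"w",round(st["width"],4),"yaw",round(np.degrees(2*np.arctan2(y,x))-90,2),"q6",round(st["joint_positions"][5],3))
E
python3 st.py; python3 st.py
```

```text
15.4 [ 0.5308 -0.1683  0.1045] F [-3.41 -4.6  -1.11] M [-0.718  0.529 -0.   ] w 0.0521 yaw 46.22 q6 -1.236
15.4 [ 0.5308 -0.1683  0.1045] F [-3.41 -4.6  -1.11] M [-0.718  0.529 -0.   ] w 0.0521 yaw 46.22 q6 -1.236
```

Ring gripped (52.1 mm), with about 5.7 N of sideways load along the closing line. I'll centre the gripper before turning.

Emit:
{"name": "jog_arm", "arguments": {
  "delta_pos": [
    [-0.3,-0.4,0],
    [-0.6,-0.7,0],
    [-0.6,-0.7,0],
    [-0.6,-0.7,0],
    [-0.6,-0.7,0],
    [-0.6,-0.7,0],
    [-0.6,-0.7,0],
    [-0.6,-0.7,0],
    [-0.6,-0.7,0],
    [-0.6,-0.7,0]
  ],
  "turn": [0,0,0,0,0,0,0,0,0,0]
}}

```text
time: 16.65
position: [0.5308, -0.1684, 0.1045]
ee_rot: [-0.0, 0.373, 0.928, 0.0]
force: [-0.9, -0.2, -4.1]
width: 0.0516
```

```bash
python3 st.py
```

```text
16.65 [ 0.5308 -0.1684  0.1045] F [-0.9  -0.17 -4.11] M [-0.04   0.151  0.034] w 0.0516 yaw 46.21 q6 -1.238
```

Centred. The stop is at least 14° away, so 12° is safe for the first turn.

Emit:
{"name": "jog_arm", "arguments": {
  "delta_pos": [
    [0,0,0],
    [0,0,0],
    [0,0,0],
    [0,0,0],
    [0,0,0],
    [0,0,0],
    [0,0,0],
    [0,0,0],
    [0,0,0],
    [0,0,0]
  ],
  "turn": [1.2,2.4,3.6,4.8,6,7.2,8.4,9.6,10.8,12]
}}

```text
time: 17.9
position: [0.5307, -0.1685, 0.1046]
ee_rot: [-0.0, 0.273, 0.962, -0.0]
force: [-1.5, 0.1, -6.1]
width: 0.0516
```

```bash
python3 st.py
```

```text
17.9 [ 0.5307 -0.1685  0.1046] F [-1.52  0.13 -6.14] M [ 0.18   0.193 -0.16 ] w 0.0516 yaw 58.29 q6 -1.449
```

Torque is about 0.16, so the ring is turning against friction. From here I use 3° steps and read the moment after each one.

Emit:
{"name": "jog_arm", "arguments": {
  "delta_pos": [
    [0,0,-0.5],
    [0,0,-0.5],
    [0,0,-0.5],
    [0,0,-0.5],
    [0,0,-0.5],
    [0,0,-0.5],
    [0,0,-0.5],
    [0,0,-0.5],
    [0,0,-0.5],
    [0,0,-0.5]
  ],
  "turn": [0.3,0.6,0.9,1.2,1.5,1.8,2.1,2.4,2.7,3]
}}

```text
time: 19.15
position: [0.5308, -0.1686, 0.1044]
ee_rot: [0.0, 0.248, 0.969, -0.0]
force: [-5.7, 2.2, 5.7]
width: 0.0517
```

```bash
python3 st.py
```

```text
19.15 [ 0.5308 -0.1686  0.1044] F [-5.7   2.22  5.65] M [ 0.331  0.814 -0.12 ] w 0.0517 yaw 61.23 q6 -1.5
```

Emit:
{"name": "jog_arm", "arguments": {
  "delta_pos": [
    [-0.4,0.2,0.2],
    [-0.4,0.2,0.2],
    [-0.4,0.2,0.2],
    [-0.4,0.2,0.2],
    [-0.4,0.2,0.2],
    [-0.4,0.2,0.2],
    [-0.4,0.2,0.2],
    [-0.4,0.2,0.2],
    [-0.4,0.2,0.2],
    [-0.4,0.2,0.2]
  ],
  "turn": [0.3,0.6,0.9,1.2,1.5,1.8,2.1,2.4,2.7,3]
}}

```text
time: 20.4
position: [0.5307, -0.1686, 0.1045]
ee_rot: [0.0, 0.223, 0.975, -0.0]
force: [-1.5, -0.3, 2.8]
width: 0.0516
```

```bash
python3 st.py
```

```text
20.4 [ 0.5307 -0.1686  0.1045] F [-1.52 -0.29  2.81] M [ 0.026  0.247 -0.093] w 0.0516 yaw 64.22 q6 -1.552
```

Good, nearly unloaded and no stop yet. Continuing.

Emit:
{"name": "jog_arm", "arguments": {
  "delta_pos": [
    [-0.1,0,0.1],
    [-0.1,0,0.1],
    [-0.1,0,0.1],
    [-0.1,0,0.1],
    [-0.1,0,0.1],
    [-0.1,0,0.1],
    [-0.1,0,0.1],
    [-0.1,0,0.1],
    [-0.1,0,0.1],
    [-0.1,0,0.1]
  ],
  "turn": [0.3,0.6,0.9,1.2,1.5,1.8,2.1,2.4,2.7,3]
}}

```text
time: 21.65
position: [0.5306, -0.1685, 0.1045]
ee_rot: [0.0, 0.197, 0.98, -0.0]
force: [1.4, -2.0, -0.4]
width: 0.0519
```

```bash
python3 st.py
```

```text
21.65 [ 0.5306 -0.1685  0.1045] F [ 1.36 -1.98 -0.39] M [-0.271 -0.295 -0.188] w 0.0519 yaw 67.23 q6 -1.605
```

Emit:
{"name": "jog_arm", "arguments": {
  "delta_pos": [
    [0,0,0],
    [0,0,0],
    [0,0,0],
    [0,0,0],
    [0,0,0],
    [0,0,0],
    [0,0,0],
    [0,0,0],
    [0,0,0],
    [0,0,0]
  ],
  "turn": [0.2,0.4,0.6,0.8,1,1.2,1.4,1.6,1.8,2]
}}

```text
time: 22.9
position: [0.5305, -0.1685, 0.1045]
ee_rot: [0.0, 0.18, 0.984, -0.0]
force: [3.9, -2.5, -1.6]
width: 0.0516
```

```bash
python3 st.py
```

```text
22.9 [ 0.5305 -0.1685  0.1045] F [ 3.93 -2.45 -1.63] M [-0.475 -0.597 -0.139] w 0.0516 yaw 69.22 q6 -1.64
```

Emit:
{"name": "jog_arm", "arguments": {
  "delta_pos": [
    [0.3,-0.2,0],
    [0.3,-0.2,0],
    [0.3,-0.2,0],
    [0.3,-0.2,0],
    [0.3,-0.2,0],
    [0.3,-0.2,0],
    [0.3,-0.2,0],
    [0.3,-0.2,0],
    [0.3,-0.2,0],
    [0.3,-0.2,0]
  ],
  "turn": [0.3,0.6,0.9,1.2,1.5,1.8,2.1,2.4,2.7,3]
}}

```text
time: 24.15
position: [0.5305, -0.1685, 0.1044]
ee_rot: [-0.0, 0.154, 0.988, -0.0]
force: [1.1, -2.6, 1.7]
width: 0.0514
```

```bash
python3 st.py
```

```text
24.15 [ 0.5305 -0.1685  0.1044] F [ 1.14 -2.57  1.66] M [-0.356 -0.223 -0.155] w 0.0514 yaw 72.23 q6 -1.692
```

Emit:
{"name": "jog_arm", "arguments": {
  "delta_pos": [
    [0,-0.1,0],
    [0,-0.1,0],
    [0,-0.1,0],
    [0,-0.1,0],
    [0,-0.1,0],
    [0,-0.1,0],
    [0,-0.1,0],
    [0,-0.1,0],
    [0,-0.1,0],
    [0,-0.1,0]
  ],
  "turn": [0.3,0.6,0.9,1.2,1.5,1.8,2.1,2.4,2.7,3]
}}

```text
time: 25.4
position: [0.5306, -0.1687, 0.1044]
ee_rot: [-0.0, 0.129, 0.992, -0.0]
force: [0.8, -0.6, 3.6]
width: 0.0519
```

```bash
python3 st.py
```

```text
25.4 [ 0.5306 -0.1687  0.1044] F [ 0.76 -0.62  3.64] M [-0.077 -0.156 -0.098] w 0.0519 yaw 75.23 q6 -1.745
```

Emit:
{"name": "jog_arm", "arguments": {
  "delta_pos": [
    [0,0,0.1],
    [0,0,0.1],
    [0,0,0.1],
    [0,0,0.1],
    [0,0,0.1],
    [0,0,0.1],
    [0,0,0.1],
    [0,0,0.1],
    [0,0,0.1],
    [0,0,0.1]
  ],
  "turn": [0.3,0.6,0.9,1.2,1.5,1.8,2.1,2.4,2.7,3]
}}

```text
time: 26.65
position: [0.5306, -0.1686, 0.1045]
ee_rot: [-0.0, 0.103, 0.995, -0.0]
force: [2.0, -0.9, 0.5]
width: 0.0517
```

```bash
python3 st.py
```

```text
26.65 [ 0.5306 -0.1686  0.1045] F [ 2.04 -0.93  0.49] M [-0.038 -0.228 -0.149] w 0.0517 yaw 78.23 q6 -1.797
```

Emit:
{"name": "jog_arm", "arguments": {
  "delta_pos": [
    [0.1,0,0],
    [0.1,0,0],
    [0.1,0,0],
    [0.1,0,0],
    [0.1,0,0],
    [0.1,0,0],
    [0.1,0,0],
    [0.1,0,0],
    [0.1,0,0],
    [0.1,0,0]
  ],
  "turn": [0.3,0.6,0.9,1.2,1.5,1.8,2.1,2.4,2.7,3]
}}

```text
time: 27.9
position: [0.5306, -0.1687, 0.1044]
ee_rot: [-0.0, 0.076, 0.997, -0.0]
force: [-0.2, -1.2, 0.3]
width: 0.0512
```

```bash
python3 st.py; python3 - <<'E'
from rig import manip
from h import *
s=manip.snapshot("side"); t=manip.snapshot("top")
a=cv2.resize(s["img"][110:215,280:370],(400,467),interpolation=cv2.INTER_CUBIC)
b=cv2.resize(t["img"][210:290,320:390],(400,467),interpolation=cv2.INTER_CUBIC)
cv2.imwrite("pics/g1.png",np.hstack([a,b]))
E
```

```text
27.9 [ 0.5306 -0.1687  0.1044] F [-0.17 -1.23  0.32] M [-0.161  0.041 -0.101] w 0.0512 yaw 81.23 q6 -1.849
```

View pics/g1.png

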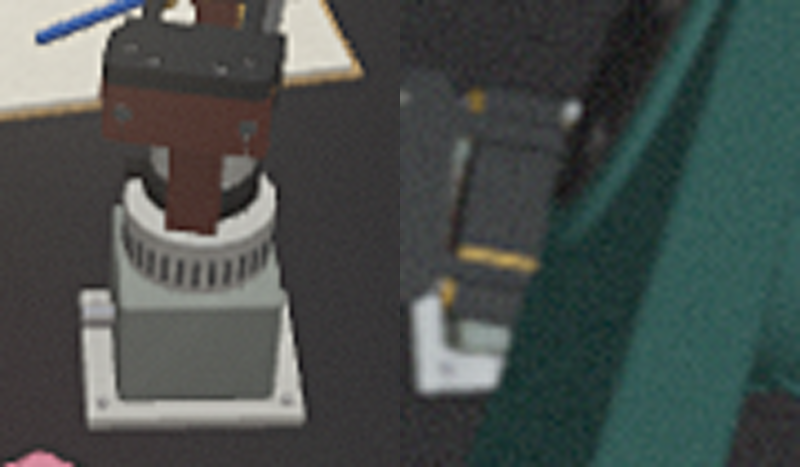

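The side crop shows the lug standing out on the left (+x) at about (135,165), so the ring has turned with the gripper. Continuing.

Emit:
{"name": "jog_arm", "arguments": {
  "delta_pos": [
    [0,0,0],
    [0,0,0],
    [0,0,0],
    [0,0,0],
    [0,0,0],
    [0,0,0],
    [0,0,0],
    [0,0,0],
    [0,0,0],
    [0,0,0]
  ],
  "turn": [0.3,0.6,0.9,1.2,1.5,1.8,2.1,2.4,2.7,3]
}}

```text
time: 29.25
position: [0.5306, -0.1687, 0.1045]
ee_rot: [-0.0, 0.05, 0.999, -0.0]
force: [-1.0, -1.1, -1.0]
width: 0.0517
```

```bash
python3 st.py
```

```text
29.25 [ 0.5306 -0.1687  0.1045] F [-1.02 -1.12 -1.  ] M [-0.246  0.2   -0.087] w 0.0517 yaw 84.23 q6 -1.902
```

Emit:
{"name": "jog_arm", "arguments": {
  "delta_pos": [
    [0,0,0],
    [0,0,0],
    [0,0,0],
    [0,0,0],
    [0,0,0],
    [0,0,0],
    [0,0,0],
    [0,0,0],
    [0,0,0],
    [0,0,0]
  ],
  "turn": [0.3,0.6,0.9,1.2,1.5,1.8,2.1,2.4,2.7,3]
}}

```text
time: 30.5
position: [0.5306, -0.1687, 0.1045]
ee_rot: [-0.0, 0.024, 1.0, -0.0]
force: [-2.3, -2.2, -2.3]
width: 0.0521
```

```bash
python3 st.py
```

```text
30.5 [ 0.5306 -0.1687  0.1045] F [-2.31 -2.15 -2.26] M [-0.331  0.343 -0.05 ] w 0.0521 yaw 87.23 q6 -1.954
```

Emit:
{"name": "jog_arm", "arguments": {
  "delta_pos": [
    [-0.2,-0.2,-0.1],
    [-0.2,-0.2,-0.1],
    [-0.2,-0.2,-0.1],
    [-0.2,-0.2,-0.1],
    [-0.2,-0.2,-0.1],
    [-0.2,-0.2,-0.1],
    [-0.2,-0.2,-0.1],
    [-0.2,-0.2,-0.1],
    [-0.2,-0.2,-0.1],
    [-0.2,-0.2,-0.1]
  ],
  "turn": [0.3,0.6,0.9,1.2,1.5,1.8,2.1,2.4,2.7,3]
}}

```text
time: 31.75
position: [0.5306, -0.1688, 0.1044]
ee_rot: [0.0, -0.002, 1.0, 0.0]
force: [-1.5, 0.5, -0.9]
width: 0.0519
```

```bash
python3 st.py
```

```text
31.75 [ 0.5306 -0.1688  0.1044] F [-1.49  0.5  -0.92] M [ 0.235  0.085 -0.084] w 0.0519 yaw 90.22 q6 -2.007
```

Emit:
{"name": "jog_arm", "arguments": {
  "delta_pos": [
    [-0.1,0,0],
    [-0.1,0,0],
    [-0.1,0,0],
    [-0.1,0,0],
    [-0.1,0,0],
    [-0.1,0,0],
    [-0.1,0,0],
    [-0.1,0,0],
    [-0.1,0,0],
    [-0.1,0,0]
  ],
  "turn": [0.3,0.6,0.9,1.2,1.5,1.8,2.1,2.4,2.7,3]
}}

```text
time: 33.0
position: [0.5305, -0.1689, 0.1045]
ee_rot: [0.0, -0.028, 1.0, -0.0]
force: [0.8, 2.1, 0.3]
width: 0.0521
```

```bash
python3 st.py
```

```text
33.0 [ 0.5305 -0.1689  0.1045] F [0.85 2.07 0.28] M [ 0.408 -0.051 -0.112] w 0.0521 yaw 93.23 q6 -2.059
```

Emit:
{"name": "jog_arm", "arguments": {
  "delta_pos": [
    [0,0.1,0],
    [0,0.1,0],
    [0,0.1,0],
    [0,0.1,0],
    [0,0.1,0],
    [0,0.1,0],
    [0,0.1,0],
    [0,0.1,0],
    [0,0.1,0],
    [0,0.1,0]
  ],
  "turn": [0.3,0.6,0.9,1.2,1.5,1.8,2.1,2.4,2.7,3]
}}

```text
time: 34.25
position: [0.5305, -0.1689, 0.1045]
ee_rot: [0.0, -0.054, 0.999, -0.0]
force: [1.5, -0.1, -0.8]
width: 0.0517
```

```bash
python3 st.py
```

```text
34.25 [ 0.5305 -0.1689  0.1045] F [ 1.52 -0.1  -0.84] M [ 0.248 -0.164 -0.107] w 0.0517 yaw 96.23 q6 -2.112
```

Emit:
{"name": "jog_arm", "arguments": {
  "delta_pos": [
    [0.1,0,0],
    [0.1,0,0],
    [0.1,0,0],
    [0.1,0,0],
    [0.1,0,0],
    [0.1,0,0],
    [0.1,0,0],
    [0.1,0,0],
    [0.1,0,0],
    [0.1,0,0]
  ],
  "turn": [0.3,0.6,0.9,1.2,1.5,1.8,2.1,2.4,2.7,3]
}}

```text
time: 35.5
position: [0.5305, -0.1689, 0.1044]
ee_rot: [-0.0, -0.08, 0.997, -0.0]
force: [0.9, -0.5, 0.3]
width: 0.0516
```

```bash
python3 st.py
```

```text
35.5 [ 0.5305 -0.1689  0.1044] F [ 0.92 -0.5   0.33] M [ 0.063 -0.12  -0.132] w 0.0516 yaw 99.23 q6 -2.164
```

Emit:
{"name": "jog_arm", "arguments": {
  "delta_pos": [
    [0,0,0],
    [0,0,0],
    [0,0,0],
    [0,0,0],
    [0,0,0],
    [0,0,0],
    [0,0,0],
    [0,0,0],
    [0,0,0],
    [0,0,0]
  ],
  "turn": [0.3,0.6,0.9,1.2,1.5,1.8,2.1,2.4,2.7,3]
}}

```text
time: 36.75
position: [0.5305, -0.1688, 0.1044]
ee_rot: [0.0, -0.107, 0.994, -0.0]
force: [0.3, -1.7, 1.1]
width: 0.0521
```

```bash
python3 st.py
```

```text
36.75 [ 0.5305 -0.1688  0.1044] F [ 0.29 -1.66  1.08] M [-0.116 -0.029 -0.109] w 0.0521 yaw 102.23 q6 -2.216
```

Emit:
{"name": "jog_arm", "arguments": {
  "delta_pos": [
    [0,-0.1,0],
    [0,-0.1,0],
    [0,-0.1,0],
    [0,-0.1,0],
    [0,-0.1,0],
    [0,-0.1,0],
    [0,-0.1,0],
    [0,-0.1,0],
    [0,-0.1,0],
    [0,-0.1,0]
  ],
  "turn": [0.3,0.6,0.9,1.2,1.5,1.8,2.1,2.4,2.7,3]
}}

```text
time: 38.0
position: [0.5306, -0.1689, 0.1044]
ee_rot: [0.0, -0.133, 0.991, -0.0]
force: [-0.1, -0.5, 2.0]
width: 0.0515
```

```bash
python3 st.py
```

```text
38.0 [ 0.5306 -0.1689  0.1044] F [-0.11 -0.51  1.96] M [-0.098 -0.076 -0.139] w 0.0515 yaw 105.23 q6 -2.269
```

Emit:
{"name": "jog_arm", "arguments": {
  "delta_pos": [
    [0,0,0],
    [0,0,0],
    [0,0,0],
    [0,0,0],
    [0,0,0],
    [0,0,0],
    [0,0,0],
    [0,0,0],
    [0,0,0],
    [0,0,0]
  ],
  "turn": [0.3,0.6,0.9,1.2,1.5,1.8,2.1,2.4,2.7,3]
}}

```text
time: 39.25
position: [0.5306, -0.1689, 0.1044]
ee_rot: [0.0, -0.158, 0.987, -0.0]
force: [0.3, -0.2, 1.8]
width: 0.0518
```

```bash
python3 st.py
```

```text
39.25 [ 0.5306 -0.1689  0.1044] F [ 0.26 -0.23  1.76] M [-0.097 -0.1   -0.199] w 0.0518 yaw 108.22 q6 -2.321
```

Torque is rising (0.20). I'll take a smaller step to confirm.

Emit:
{"name": "jog_arm", "arguments": {
  "delta_pos": [
    [0,0,0],
    [0,0,0],
    [0,0,0],
    [0,0,0],
    [0,0,0],
    [0,0,0],
    [0,0,0],
    [0,0,0],
    [0,0,0],
    [0,0,0]
  ],
  "turn": [0.2,0.4,0.6,0.8,1,1,1,1,1,1]
}}

```text
time: 40.5
position: [0.5306, -0.1689, 0.1044]
ee_rot: [0.0, -0.167, 0.986, -0.0]
force: [2.2, -1.7, 1.0]
width: 0.0517
```

```bash
python3 st.py
```

```text
40.5 [ 0.5306 -0.1689  0.1044] F [ 2.24 -1.7   1.05] M [-0.197 -0.254 -0.175] w 0.0517 yaw 109.21 q6 -2.338
```

No +0.1 N·m rise per degree, so the 7 N grip may be slipping on the stop, or there's no stop yet. A firmer grip and another 1° will tell.

Emit:
{"name": "jog_arm", "arguments": {
  "delta_pos": [
    [0.1,-0.1,0],
    [0.1,-0.1,0],
    [0.1,-0.1,0],
    [0.1,-0.1,0],
    [0.1,-0.1,0],
    [0.1,-0.1,0],
    [0.1,-0.1,0],
    [0.1,-0.1,0],
    [0.1,-0.1,0],
    [0.1,-0.1,0]
  ],
  "turn": [0,0,0,0,0.2,0.4,0.6,0.8,1,1],
  "force": 16
}}

```text
time: 41.75
position: [0.5307, -0.169, 0.1044]
ee_rot: [0.0, -0.175, 0.984, -0.0]
force: [1.5, -1.1, 2.4]
width: 0.0515
```

```bash
python3 st.py
```

```text
41.75 [ 0.5307 -0.169   0.1044] F [ 1.54 -1.09  2.41] M [-0.007 -0.276 -0.165] w 0.0515 yaw 110.21 q6 -2.356
```

Torque stayed flat, so the stop isn't reached yet. Continuing with the firmer grip in 1.5° steps.

Emit:
{"name": "jog_arm", "arguments": {
  "delta_pos": [
    [0.1,-0.1,0],
    [0.1,-0.1,0],
    [0.1,-0.1,0],
    [0.1,-0.1,0],
    [0.1,-0.1,0],
    [0.1,-0.1,0],
    [0.1,-0.1,0],
    [0.1,-0.1,0],
    [0.1,-0.1,0],
    [0.1,-0.1,0]
  ],
  "turn": [0.3,0.6,0.9,1.2,1.5,1.5,1.5,1.5,1.5,1.5]
}}

```text
time: 43.0
position: [0.5307, -0.169, 0.1044]
ee_rot: [0.0, -0.188, 0.982, -0.0]
force: [0.7, 0.4, 4.1]
width: 0.0515
```

```bash
python3 st.py
```

```text
43.0 [ 0.5307 -0.169   0.1044] F [0.72 0.35 4.08] M [ 0.309 -0.291 -0.316] w 0.0515 yaw 111.71 q6 -2.382
```

There's a jump to 0.316, which matches about 0.03 rad on the spring. A further 0.5° should add about 0.05 if so, and stays well inside the limit.

Emit:
{"name": "jog_arm", "arguments": {
  "delta_pos": [
    [0,0,0.1],
    [0,0,0.1],
    [0,0,0.1],
    [0,0,0.1],
    [0,0,0.1],
    [0,0,0.1],
    [0,0,0.1],
    [0,0,0.1],
    [0,0,0.1],
    [0,0,0.1]
  ],
  "turn": [0.1,0.2,0.3,0.4,0.5,0.5,0.5,0.5,0.5,0.5]
}}

```text
time: 44.25
position: [0.5307, -0.1691, 0.1045]
ee_rot: [0.0, -0.193, 0.981, -0.0]
force: [3.6, 0.7, 0.5]
width: 0.0516
```

```bash
python3 st.py
```

```text
44.25 [ 0.5307 -0.1691  0.1045] F [3.59 0.74 0.51] M [ 0.351 -0.496 -0.337] w 0.0516 yaw 112.2 q6 -2.391
```

The stop is confirmed at about 0.035 rad in. I'll relieve the side load, open, then rise.

Emit:
{"name": "jog_arm", "arguments": {
  "delta_pos": [
    [0.1,0,0],
    [0.2,0,0],
    [0.2,0,0],
    [0.2,0,0],
    [0.2,0,0],
    [0.2,0,0],
    [0.2,0,0],
    [0.2,0,0],
    [0.2,0,0],
    [0.2,0,0]
  ],
  "turn": [0,0,0,0,0,0,0,0,0,0]
}}

```text
time: 45.5
position: [0.5308, -0.169, 0.1044]
ee_rot: [-0.0, -0.193, 0.981, 0.0]
force: [1.8, 2.4, 1.6]
width: 0.0513
```

```bash
python3 st.py
```

```text
45.5 [ 0.5308 -0.169   0.1044] F [1.77 2.37 1.62] M [ 0.345 -0.201 -0.372] w 0.0513 yaw 112.21 q6 -2.391
```

Emit:
{"name": "jog_arm", "arguments": {
  "delta_pos": [
    [0,0,0],
    [0,0,0],
    [0,0,0],
    [0,0,0],
    [0,0,0],
    [0,0,0],
    [0,0,0],
    [0,0,0],
    [0,0,0],
    [0,0,0]
  ],
  "turn": [0,0,0,0,0,0,0,0,0,0],
  "hand": 0
}}

```text
time: 46.75
position: [0.5309, -0.1691, 0.1045]
ee_rot: [0.0, -0.193, 0.981, -0.0]
force: [0.8, 0.7, 0.4]
width: 0.0878
```

Emit:
{"name": "jog_arm", "arguments": {
  "delta_pos": [
    [0,0,10],
    [0,0,30],
    [0,0,60],
    [0,0,100],
    [0,0,140],
    [0,40,140],
    [0,90,140],
    [0,140,140],
    [-50,160,140],
    [-80,180,140]
  ],
  "turn": [0,0,0,0,0,0,0,0,0,0]
}}

```text
time: 48.0
position: [0.4488, 0.0121, 0.2449]
ee_rot: [-0.0, -0.193, 0.981, 0.0]
force: [-0.1, 0.3, 0.2]
width: 0.0876
```

```bash
python3 st.py; python3 - <<'E'
from rig import manip
from h import *
s=manip.snapshot("side"); t=manip.snapshot("top"); np.savez("top3.npz",**t)
a=cv2.resize(s["img"],(400,300),interpolation=cv2.INTER_AREA)
a=np.vstack([a,cv2.resize(t["img"],(400,300),interpolation=cv2.INTER_AREA)])
b=cv2.resize(t["img"][210:290,325:385],(400,533),interpolation=cv2.INTER_CUBIC); b=cv2.copyMakeBorder(b,0,67,0,0,cv2.BORDER_CONSTANT)
cv2.imwrite("pics/h1.png",np.hstack([a,b]))
E
```

```text
48.0 [0.4488 0.0121 0.2449] F [-0.15  0.32  0.2 ] M [ 0.049 -0.01  -0.006] w 0.0876 yaw 112.27 q6 -2.086
```

View pics/h1.png

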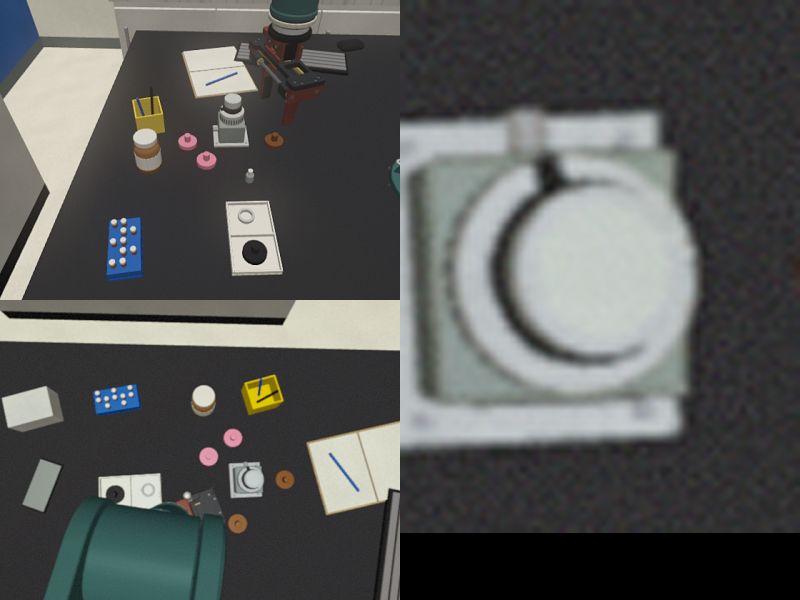

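The final view shows the cap knob up in the tray, the other items in place, and the lug at about full-image pixel (347,236). I'll check that angle against the gripper's turn.

```bash
python3 - <<'E'
from h import *
s=dict(np.load("top3.npz")); L=ray(s,347.2,235.8,.112); d=L[:2]-[.531,-.1685]; print(L,np.linalg.norm(d),np.degrees(np.arctan2(d[1],d[0])))
E
```

```text
[ 0.55870499 -0.15932919  0.112     ] 0.029183384999669364 18.31539742938139
```

```bash
python3 -c "
from rig import manip
print(manip.finish_job(), manip.state()['time'])"
```

```text
the job is handed in; nothing more can be done
the job is handed in; nothing more can be done
```

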